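# Re-index the return chute to the lidded bin

## Robot

A 6-joint arm with a two-finger parallel gripper is mounted at the origin on the work surface. World frame = base frame: x ahead of the robot, y to its left, z up, the work surface at z = 0. Lengths are in m, angles in degrees, forces in N, time in s.
With the tool pointing down it reaches from about 0.3 to 0.75 m from the base axis. Payload 8.5 kg.
Tool frame: the origin (TCP) lies on the centre line of the jaws, within the pads' length; the fingertips stand 17 mm ahead of it and the grasp point (between the pads) lies 2 mm behind it; z points along the fingers, y is the direction in which the jaws open and shut (so a half turn about z gives the same grasp; the last joint's range is limited). The gripper opens to 85 mm and grips with 20 to 120 N. Pads are 22 mm wide; open, the fingers measure 114 mm over their backs; the gripper's body (76 mm by 85 mm) begins 54 mm behind the grasp point. The pads swing forward as they close: fully open they stand 13 mm farther back than shut.
Start: joints at [-82.58, 21.807, 74.336, -0, 83.858, -12.336], TCP at [0.186, -0.518, 0.248] pointing down, gripper open.
Joint ranges: [-178.18, 178.18], [-50.72, 133.34], [12.68, 142.11], [-81.47, 261.47], [9.98, 163.14], [-165.26, 165.26]. Speed limits (degrees/s): [136.94, 136.94, 180, 180, 180, 180].

## Interface

Orientations are given as a 3x3 rotation matrix whose columns are the frame's x, y, z axes.
In Python, from rig import env, imaging, close_job gives the robot as it stands.
- The arm moves only by the tool step_arm, never from a script. Its argument "steps" is one flat list of numbers, 7 for each row, row after row: the opening, from 0 (shut) to 1 (fully open), then the shift along the tool's x, y, z as a fraction of full scale, then the turn, a rotation vector about the tool's x, y, z as a fraction of full scale. A call has 1 to 10 rows; each row is the pose to reach, as a shift and turn from the pose commanded when the call began, along the tool's axes at that moment; what a row does not reach only later rows make up. Full scale, the value 1, is 0.3 m for a shift and 45 degrees for a turn. A row lasts 1/10 s, in which the tool goes at most 50 mm and 8.59 degrees, less where a joint would pass 70% of its speed; a pose out of reach is approached as far as the arm can. A call with a number of a shift or a turn outside -1 to 1 is refused whole. A call with a gripper value outside its range is refused whole. The fingers move at their own pace and stop on an object; "grip_force" is the grip in N (left out, the last holds). Time passes only in rows, so rows that repeat a pose let the fingers close. It gives the time, the measured TCP pose, the force and the opening at its end, in the units of the state.
- env.observe(): the state, without advancing time (a new reading comes with each control period).
- imaging.get_image(name): name is "scene" or "top" or "wrist"; returns (picture, depth): 420x560x3 uint8, blue, green, red; 420x560 float32, m along the optical axis (not along the pixel's ray), 0 where there is no reading.
- imaging.get_calibration(name): a dict with "camera_matrix" (3x3 intrinsics, pixels), "world_from_camera" (4x4, takes a point from camera to world coordinates). Camera axes: x right, y down, z forward; pixel columns grow to the right and rows downward; lengths in m; the calibration is good to about 2 mm. A picture is of the moment at which its call begins: read the wrist's pose just before it. get_calibration takes no time and is no camera call; for the wrist camera it gives the pose at the moment of the call.
- close_job(): hands the job in, once; it reports no verdict.
Trained networks look in the newest picture that a camera, given by its name, has taken for a name from the list of things; names that differ only in an ending like _2 or _b are one class to them, and where a whole thing is asked for, a point or a joint stands for the part that bears it (a point fixed in the world has none). Each returns a list of dicts, best first, with "score" (0 to 1); they miss things now and then, are a little off and sometimes report something else, mostly with a low value. They report only what shows in the picture. A call takes as long as a camera call. They do not tell look-alikes from the thing itself.
- imaging.spot_in(camera, target): "pixel" ([column, row] in pixels, amid what is visible of it).
- imaging.regions_of(camera, target): "mask" (420x560 bool, what is visible of it) and "pixel" ([column, row] in pixels, amid what is visible of it).
- imaging.pinpoint(camera, target): "pixel" ([column, row] in pixels: a listed point, or the origin of a listed thing).
The state is a dict: "time_s": time; "q": joint angles; "qvel": joint speeds; "joint_efforts": joint torques, N m; "position": TCP position; "tool_rot": TCP orientation; "ft_force": force on the tool from outside, world axes, zero at the start; "wrist_torque": the same for the moment, N m; "grip_width": finger opening in m.
Only numpy, scipy, OpenCV 4.12 (cv2) and the standard library are available. Lean on these libraries where they do the work, as an engineer would, in place of code of your own. Each camera call takes 0.05 s, during which the arm holds its last target.

## Task

The steel return chute is pinned in its middle, parked position. Draw the spring pin by its black knob, swing the chute round until it empties over the opening of the lidded grey bin (not the perforated tray), and let the pin drop fully home in the index hole on that side. The hole is not exactly where it should be, so feel for it gently without forcing the pin sideways, leave the other things on the counter where they are, and let go.

Things in the scene. Friction and masses are not known exactly. Their poses are not given: they have to be found in the camera images.
- base: Swivel base fixed to the counter: round grey foot 170 mm across carrying the chute and, on the side away from the chute, a curved index plate (steel in the middle, aluminium at both ends). Origin on the vertical swivel axis at counter height; z up; its x axis is the way the parked chute points (roughly across the counter to the robot's left), y to the left of that.
- chute (a joint): Swing of the chute and its index arm about the vertical swivel axis, rad: 0 parked (pin in the middle hole), positive anticlockwise seen from above (outlet towards the base's +y, knob towards its -y); end stops at +-1.0. Turning it by the knob takes about 2 N with the pin held up, 3 to 8 N with the pin sliding on the plate.
- mid_hole (a point): Mouth of the middle of three square 9.2 mm index holes, all 130 mm from the swivel axis. The outer two lie one each side near +-0.70 rad of swing, but in hand-set segments: each may be anywhere from 0.57 to 0.83 rad; this error is not measured. Plate top is 30 mm above the counter out to 0.40 rad, 29 mm beyond, and has no other gaps.
- pin (a joint): Draw of the spring pin, m: 0 fully home in a hole, 0.006 to 0.008 with its nose riding on the plate between holes, 0.014 fully drawn (stop). The spring pushes it down with about 7 N at home, 9 N riding, 12 N fully drawn (its weight included), so when let go over a hole it drops by itself, and then stops the arm dead.
- knob (a point): Centre of the upright black round knob on the pin: 24 mm diameter, underside 16 mm below this point, top 15 mm above; on the end of the index arm opposite the chute, 130 mm from the swivel axis, 80 mm above the counter when home. Below it a 20 mm guide tube (top 61 mm up) on a 30 mm wide bar (top 50 mm up). The nearest chute part is its inlet end, 85 mm away, up to 170 mm high.
- tip: The steel pin end, 8 mm diameter with a rounded nose, below the knob; hidden in the hole when home. Its nose reaches 22 mm above the counter when home. Origin at counter height below the knob when the pin is home, moves with it. It counts as forced (bent) if what it touches loads it with more than 30 N.
- chute_lip (a point): Middle of the chute's low outlet edge, 215 mm from the swivel axis, 62 mm above the counter. The chute is 110 mm wide.
- bin_port (a point): Centre of the round 100 mm opening in the lid of the round grey bin (180 mm across, 44 mm tall above the counter), at the lid's top; on one side or the other of the parked chute, near 0.70 rad of swing.
- perf_tray: Perforated open steel tray, 170 x 130 x 36 mm, fixed, on the other side. Origin under its centre. The chute must not end here.
- purple_tray_in (a point): Bystander: purple plastic tray 190 x 130 x 22 mm; centre of its inner floor.
- mirror: Bystander: steel mouth mirror about 135 mm long lying in the purple tray; origin under its middle.
- bowl: Bystander: white ceramic bowl 110 mm across, 45 mm tall; origin under its centre.
- tray_tin: Bystander: aluminium tray tin 140 x 100 x 30 mm; origin under its centre.
- cup: Bystander: white cup 68 mm across, 80 mm tall; origin under its centre.
- jar: Bystander: glass jar with steel cap 60 mm across, 85 mm tall; origin under its centre.
Not all that is in view belongs to the job. What is shaped like the part that bears bin_port but purple is not meant.

How it is judged:
By the outcome, as a careful person would: the job done as asked, in the order asked, and still so for the second after the job is handed in, with the robot touching nothing.
It also fails if it takes over 53 s, if anything falls off the work surface, if the arm or the gripper's body presses on something with over 40 N, if the wrist force passes 120 N, or if a joint passes its speed limit or range.

## Working session

There is one attempt and no reset: what is moved stays moved. The work goes in short steps, Python scripts to look and compute and a tool call to move; the robot and the scene stay as the last step left them, time stands still between calls to the robot, and variables do not carry over. Pictures are saved under pics/ and viewed, and the job is handed in when it is done.

Besides the shell and the picture viewer there is one more tool, called after "Emit:" by a JSON object that holds its "fn" and its "kwargs". step_arm: Moves the arm, as the interface text tells. Shift numbers are shares of 0.3 m and turn numbers shares of 45 degrees, none past 1 either way. Its arguments: {"type":"object","properties":{"steps":{"type":"array","items":{"type":"number"}},"grip_force":{"type":"number"}},"required":["steps"]}

```bash
mkdir -p pics; cat > h.py <<'E'
import numpy as np, cv2
from rig import env, imaging, close_job
def px2w(cam, px, depth=None, z=None):
    c=imaging.get_calibration(cam); K=np.array(c["camera_matrix"]); T=np.array(c["world_from_camera"])
    r=np.linalg.inv(K)@[px[0],px[1],1.0]
    if z is None:
        return (T@np.append(r*depth,1))[:3]
    d=T[:3,:3]@r; o=T[:3,3]
    return o+d*(z-o[2])/d[2]
E
python3 - <<'E'
from h import *
s=env.observe(); print(s["time_s"],s["position"],s["tool_rot"],s["ft_force"],s["grip_width"])
for c in ("scene","top"):
    im,d=imaging.get_image(c); cv2.imwrite(f"pics/{c}0.png",im); np.save(f"/tmp/{c}_d.npy",d)
    for t,z in (("knob",.08),("bin_port",.044),("base",0),("chute_lip",.062),("perf_tray",0),("mid_hole",.03)):
        for r in imaging.pinpoint(c,t)[:3]:
            print(c,t,np.round(r["pixel"],1),round(r["score"],2),np.round(px2w(c,r["pixel"],z=z),4))
print(env.observe()["time_s"])
E
```

```text
0.0 [ 0.18586095 -0.51734689  0.24770326] [[ 9.41154705e-01  3.37976002e-01 -2.07450727e-04]
 [ 3.37975928e-01 -9.41153594e-01  1.47816314e-03]
 [ 3.04340671e-04 -1.46129355e-03 -9.99998886e-01]] [ 0.09685031 -0.49725914  0.08236215] 0.08515154961924407
scene knob [268.5 244.3] 0.37 [0.6119 0.1849 0.08  ]
scene bin_port [390.6 258.2] 0.71 [0.3103 0.3952 0.044 ]
scene bin_port [328.5 347.4] 0.64 [0.651  0.5453 0.044 ]
scene bin_port [217.8 250.4] 0.58 [0.741  0.0941 0.044 ]
scene base [244.6 219.6] 0.87 [ 0.5805 -0.039   0.    ]
scene chute_lip [269.9 247.8] 0.88 [0.6069 0.1839 0.062 ]
scene perf_tray [304.3 240.2] 0.77 [0.4605 0.1569 0.    ]
scene mid_hole [235.4 191.4] 0.75 [ 0.55   -0.1665  0.03  ]
scene mid_hole [289.4 293.2] 0.45 [0.6358 0.3414 0.03  ]
top knob [432.4 228.8] 0.71 [ 0.4992 -0.3699  0.08  ]
top knob [242.3 191.5] 0.65 [0.6055 0.18   0.08  ]
top knob [357.5 212. ] 0.56 [ 0.5472 -0.1538  0.08  ]
top bin_port [268.  150.8] 0.87 [0.7366 0.1071 0.044 ]
top bin_port [167.2 294.2] 0.67 [0.3102 0.3949 0.044 ]
top bin_port [120.3 179.6] 0.57 [0.6456 0.5464 0.044 ]
top base [313.2 205.7] 0.74 [ 0.5756 -0.0325  0.    ]
top base [197.3 186.7] 0.64 [0.6331 0.3253 0.    ]
top chute_lip [245.1 192.7] 0.72 [0.605  0.1732 0.062 ]
top perf_tray [251. 243.] 0.65 [0.4603 0.1577 0.    ]
top mid_hole [358.3 210.4] 0.96 [ 0.558  -0.1659  0.03  ]
0.7
```

View pics/scene0.png

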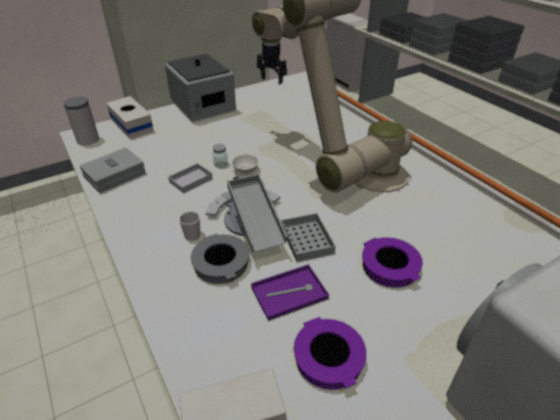

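View pics/top0.png

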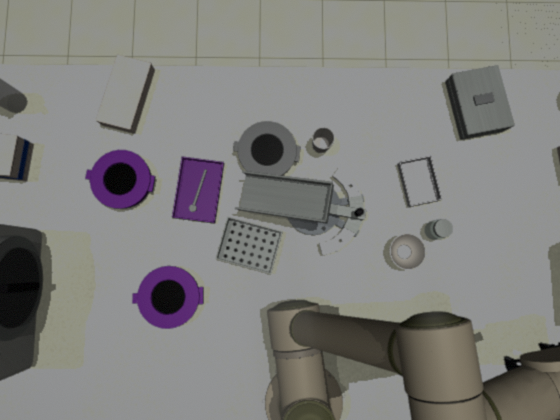

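```bash
python3 - <<'E'
import cv2,numpy as np
im=cv2.imread("pics/top0.png"); cv2.imwrite("pics/top0c.png",cv2.resize(im[120:270,230:450],None,fx=3.5,fy=3.5,interpolation=cv2.INTER_CUBIC))
E
```

```text
(no output)
```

View pics/top0c.png

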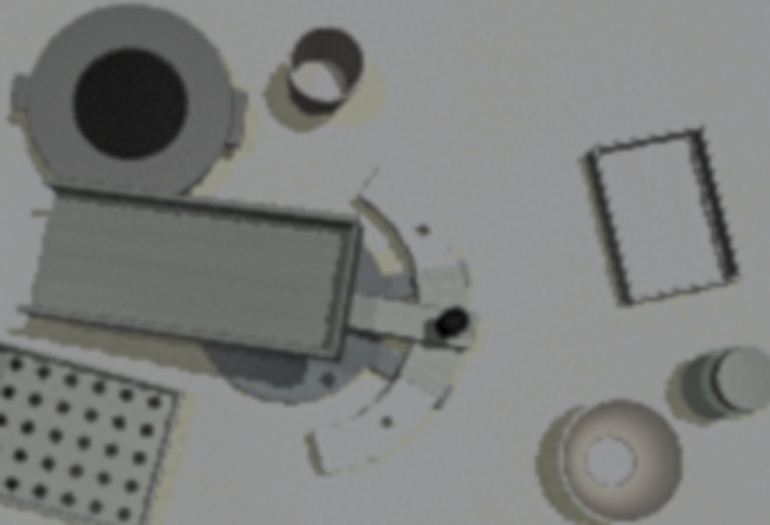

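Choosing by description. Grey bin candidates in the top picture are (268,151) grey, (120,180) purple and (168,297) purple, so I take (268,151). Knob candidates are (358,212) black on the index arm, (432,229) the jar cap and (242,191) the lip, so I take (358,212). The index hole for the bin side (clockwise, knob towards -x) shows at about (341,241).

```bash
python3 - <<'E'
from h import *
d=np.load("/tmp/top_d.npy")
k=px2w("top",(359.4,212),z=.095); h1=px2w("top",(340.6,240.6),z=.029); h2=px2w("top",(350.9,185.7),z=.029)
print("knob",k,"hole-",h1,"hole+",h2)
for p in ((359,212),(341,241),(345,235),(351,189),(268,175)): print(p,px2w("top",p,depth=d[p[1],p[0]]))
# lip + base estimates
lip=px2w("top",(240,198),z=.062); print("lip",lip)
c=imaging.get_calibration("wrist"); T=np.array(c["world_from_camera"]); s=env.observe()
R=np.array(s["tool_rot"]); print("cam in tool",R.T@(T[:3,3]-s["position"]), (R.T@T[:3,:3]).round(3))
# axis fit from knob and holes, known r
from scipy.optimize import least_squares
P=np.array([k,h1,h2])[:,:2]
r=least_squares(lambda a:np.linalg.norm(P-a,axis=1)-.13,[.576,-.033]); a=r.x
print("axis",a,r.fun); ang=[np.degrees(np.arctan2(*(p-a)[::-1])) for p in P]; print(ang, np.radians(np.array(ang)-ang[0]))
b=px2w("top",(268,150.8),z=.044)[:2]; print("bin ang",np.degrees(np.arctan2(*(b-a)[::-1])),np.linalg.norm(b-a))
E
```

```text
knob [ 0.54540348 -0.15637111  0.095     ] hole- [ 0.46696738 -0.11122759  0.029     ] hole+ [ 0.63358249 -0.14505884  0.029     ]
(359, 212) [ 0.54536202 -0.15516363  0.09530743]
(341, 241) [ 0.46716347 -0.11658831  0.00144323]
(345, 235) [ 0.48390788 -0.12509527  0.0263931 ]
(351, 189) [ 0.6231929  -0.14495121  0.03029874]
(268, 175) [0.64734594 0.10518281 0.1155745 ]
lip [0.58917832 0.1879232  0.062     ]
cam in tool [ 0.06482356  0.00049487 -0.125036  ] [[-0.001 -0.966 -0.26 ]
 [ 1.    -0.001  0.   ]
 [-0.001 -0.26   0.966]]
axis [ 0.57011205 -0.03038419] [-0.00161302  0.00105143  0.00106782]
[np.float64(-101.09602199170045), np.float64(-141.91113092053092), np.float64(-61.03622769814793)] [ 0.         -0.71235804  0.69917531]
bin ang 39.54937279924125 0.21594683153461244
```

```bash
cat >> h.py <<'E'
from scipy.spatial.transform import Rotation as Ro
def yawR(deg):  # tool down, tool x at given yaw
    a=np.radians(deg); x=np.array([np.cos(a),np.sin(a),0]); z=np.array([0,0,-1.]); return np.stack([x,np.cross(z,x),z],1)
def rel(target,yaw=None,s=None):
    s=s or env.observe(); R=np.array(s["tool_rot"]); p=np.array(s["position"])
    sh=R.T@(np.array(target)-p)/0.3
    rv=np.zeros(3) if yaw is None else np.degrees(Ro.from_matrix(R.T@yawR(yaw)).as_rotvec())/45
    return sh.round(4),rv.round(4)
E
python3 - <<'E'
from h import *
print(rel((.45,-.25,.23),50)); print(rel((.545,-.156,.2),79))
E
```

```text
(array([ 1.13  , -0.542 ,  0.0611]), array([ 0.    ,  0.    , -0.6722]))
(array([ 1.534 , -0.7299,  0.1611]), array([ 0.    ,  0.    , -1.3166]))
```

Emit:
{"fn": "step_arm", "kwargs": {"steps": [1,0.95,-0.46,0.05,0,0,-0.65,1,0.95,-0.46,0.05,0,0,-0.65,1,0.95,-0.46,0.05,0,0,-0.65,1,0.95,-0.46,0.05,0,0,-0.65,1,0.95,-0.46,0.05,0,0,-0.65,1,0.95,-0.46,0.05,0,0,-0.65,1,0.95,-0.46,0.05,0,0,-0.65,1,0.95,-0.46,0.05,0,0,-0.65]}}

```text
time_s: 1.5
position: [0.4088, -0.2896, 0.2333]
tool_rot: [[0.653, 0.757, 0.0], [0.757, -0.653, 0.0], [0.0, -0.0, -1.0]]
ft_force: [0.1, -0.7, 0.1]
grip_width: 0.0852
```

```bash
python3 - <<'E'
from h import *
print(rel((.545,-.156,.2),79))
E
```

```text
(array([0.6339, 0.053 , 0.1112]), array([ 1.000e-04, -3.000e-04, -6.618e-01]))
```

Emit:
{"fn": "step_arm", "kwargs": {"steps": [0.7,0.634,0.053,0.11,0,0,-0.66,0.7,0.634,0.053,0.11,0,0,-0.66,0.7,0.634,0.053,0.11,0,0,-0.66,0.7,0.634,0.053,0.11,0,0,-0.66,0.7,0.634,0.053,0.11,0,0,-0.66,0.7,0.634,0.053,0.11,0,0,-0.66,0.7,0.634,0.053,0.11,0,0,-0.66]}}

```text
time_s: 2.2
position: [0.5436, -0.1597, 0.2006]
tool_rot: [[0.198, 0.98, 0.0], [0.98, -0.198, -0.0], [-0.0, 0.0, -1.0]]
ft_force: [-0.2, -0.2, -0.5]
grip_width: 0.0598
```

```bash
python3 - <<'E'
from h import *
s=env.observe(); print(s["position"],s["tool_rot"][:2,0],s["grip_width"],s["ft_force"])
im,d=imaging.get_image("wrist"); cv2.imwrite("pics/w1.png",im); np.save("/tmp/w1.npy",d)
for t,z in (("knob",.08),("mid_hole",.03)):
    for r in imaging.pinpoint("wrist",t)[:3]: print(t,r["pixel"],r["score"],px2w("wrist",r["pixel"],z=z))
for r in imaging.regions_of("wrist","knob")[:2]:
    print(r["pixel"],r["score"],r["mask"].sum()); np.save("/tmp/mk.npy",r["mask"]); 
    ys,xs=np.nonzero(r["mask"]); dd=d[ys,xs]; P=np.array([px2w("wrist",(x,y),depth=q) for x,y,q in zip(xs,ys,dd) if q>0]); 
    top=P[P[:,2]>np.percentile(P[:,2],95)-.004]; print(top.mean(0),top.min(0),top.max(0))
    break
E
```

```text
[ 0.54362875 -0.15965881  0.20055907] [0.19786538 0.98022912] 0.05982446842591918 [-0.22974439 -0.21327476 -0.48063866]
knob [279.3, 204.6] 0.59 [ 0.54754613 -0.16032695  0.08      ]
mid_hole [277.1, 185.6] 0.66 [ 0.54728653 -0.1563856   0.03      ]
[279.6, 207.1] 0.76 1134
[ 0.54831765 -0.15746494  0.09411764] [ 0.53671644 -0.1695817   0.09150237] [ 0.55993863 -0.14648916  0.09679913]
```

View pics/w1.png

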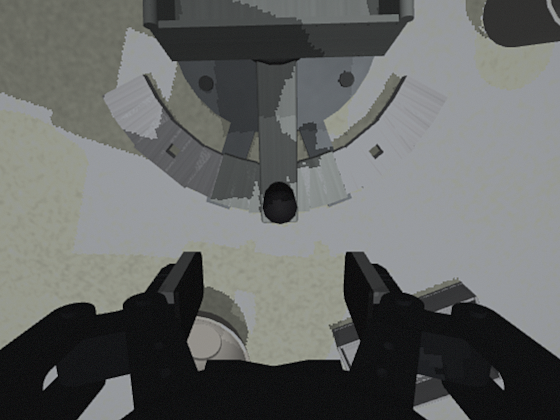

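Wrist picture: knob at (279,204) on the radial bar. The bin-side hole is at (171,150) in the left segment, and the tray-side hole is at (376,151).

```bash
python3 - <<'E'
from h import *
from scipy.optimize import least_squares
im=cv2.imread("pics/w1.png")
cr=np.hstack([cv2.resize(im[130:170,150:195],None,fx=8,fy=8,interpolation=cv2.INTER_NEAREST),cv2.resize(im[130:170,355:400],None,fx=8,fy=8,interpolation=cv2.INTER_NEAREST)]); cv2.imwrite("pics/w1c.png",cr)
h1=px2w("wrist",(171.5,151),z=.029); h2=px2w("wrist",(376.5,151.5),z=.029); k=np.array([.5483,-.1577,.08])
P=np.array([k,h1,h2])[:,:2]; print(P)
r=least_squares(lambda a:np.linalg.norm(P-a,axis=1)-.13,[.57,-.03]); a=r.x
ang=[np.degrees(np.arctan2(*(p-a)[::-1])) for p in P]; print(a,r.fun,ang,np.radians(np.array(ang)-ang[0]))
E
```

```text
[[ 0.5483     -0.1577    ]
 [ 0.46674907 -0.10998896]
 [ 0.6343215  -0.1444373 ]]
[ 0.57037801 -0.03052523] [-0.00092305  0.00058882  0.00063204] [np.float64(-99.84860254080414), np.float64(-142.51864359863626), np.float64(-60.69272603172662)] [ 0.         -0.74473271  0.68339897]
```

View pics/w1c.png

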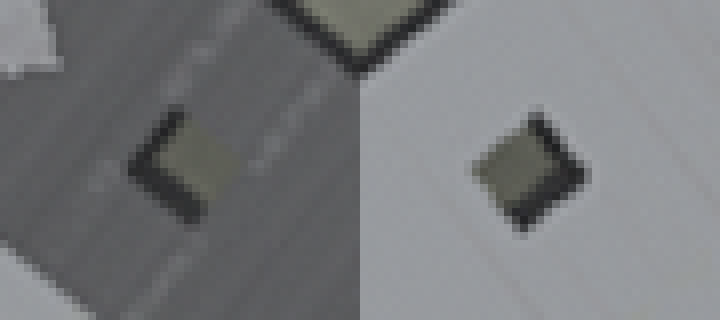

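```bash
python3 - <<'E'
from h import *
print(rel((.5475,-.158,.085),80))
E
```

```text
(array([0.0069, 0.0111, 0.3856]), array([ 0.0006,  0.0003, -0.0312]))
```

Emit:
{"fn": "step_arm", "kwargs": {"steps": [0.6,0.007,0.011,0.15,0,0,-0.03,0.55,0.007,0.011,0.27,0,0,-0.03,0.5,0.007,0.011,0.35,0,0,-0.03,0.42,0.007,0.011,0.385,0,0,-0.03,0.4,0.007,0.011,0.385,0,0,-0.03], "grip_force": 20}}

```text
time_s: 2.9
position: [0.5475, -0.1571, 0.0842]
tool_rot: [[0.173, 0.985, -0.002], [0.985, -0.173, 0.001], [0.001, -0.002, -1.0]]
ft_force: [0.7, 0.2, 0.2]
grip_width: 0.0341
```

```bash
python3 - <<'E'
from h import *
s=env.observe(); print(s["position"],s["grip_width"],s["ft_force"],s["wrist_torque"])
im,d=imaging.get_image("wrist"); cv2.imwrite("pics/w2.png",im)
E
```

```text
[ 0.54746277 -0.15714173  0.08415791] 0.034112081858585996 [0.70611964 0.22843071 0.19281219] [-0.04183781 -0.01964771  0.02000259]
```

View pics/w2.png

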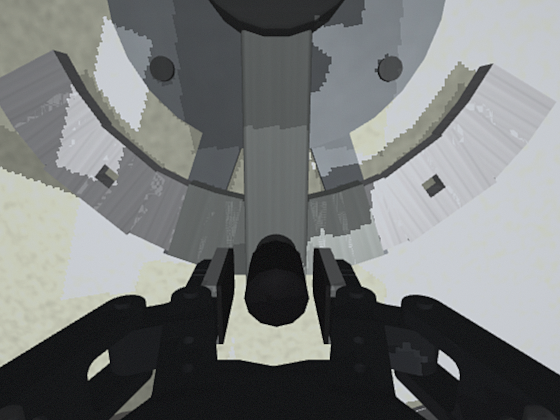

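Knob between the pads, spanning cols 246–308 against a pad mid-line near 274. I'll shift about 1 mm in +y and close gradually.

Emit:
{"fn": "step_arm", "kwargs": {"steps": [0.34,0,0.0035,0,0,0,0,0.31,0,0.0035,0,0,0,0,0.3,0,0.0035,0,0,0,0]}}

```text
time_s: 3.25
position: [0.5492, -0.1572, 0.0857]
tool_rot: [[0.173, 0.985, 0.001], [0.985, -0.173, -0.001], [-0.001, 0.001, -1.0]]
ft_force: [-0.6, 0.0, 0.6]
grip_width: 0.0259
```

Emit:
{"fn": "step_arm", "kwargs": {"steps": [0.28,0,0,0,0,0,0,0.28,0,0,0,0,0,0]}}

```text
time_s: 3.45
position: [0.5491, -0.1571, 0.0855]
tool_rot: [[0.173, 0.985, 0.001], [0.985, -0.173, -0.001], [-0.0, 0.001, -1.0]]
ft_force: [-1.0, 0.4, 4.8]
grip_width: 0.0239
```

Emit:
{"fn": "step_arm", "kwargs": {"steps": [0.2,0,0,0,0,0,0,0.2,0,0,0,0,0,0], "grip_force": 40}}

```text
time_s: 3.65
position: [0.5492, -0.1572, 0.0856]
tool_rot: [[0.173, 0.985, 0.001], [0.985, -0.173, -0.001], [-0.0, 0.001, -1.0]]
ft_force: [-0.4, 0.4, 6.4]
grip_width: 0.0225
```

Emit:
{"fn": "step_arm", "kwargs": {"steps": [0.2,0,0,-0.013,0,0,0,0.2,0,0,-0.026,0,0,0,0.2,0,0,-0.038,0,0,0,0.2,0,0,-0.038,0,0,0]}}

```text
time_s: 4.05
position: [0.5486, -0.157, 0.096]
tool_rot: [[0.173, 0.985, -0.001], [0.985, -0.173, 0.0], [0.0, -0.001, -1.0]]
ft_force: [0.9, -2.2, -9.4]
grip_width: 0.0228
```

```bash
python3 - <<'E'
from h import *
im,d=imaging.get_image("wrist"); cv2.imwrite("pics/w3.png",im)
im,d=imaging.get_image("scene"); cv2.imwrite("pics/s3.png",cv2.resize(im[150:270,180:340],None,fx=4,fy=4))
s=env.observe();print(s["ft_force"],s["wrist_torque"])
E
```

```text
[ 0.42081864 -2.2662344  -9.87592154] [-0.35778417 -0.12005645 -0.10485177]
```

View pics/w3.png

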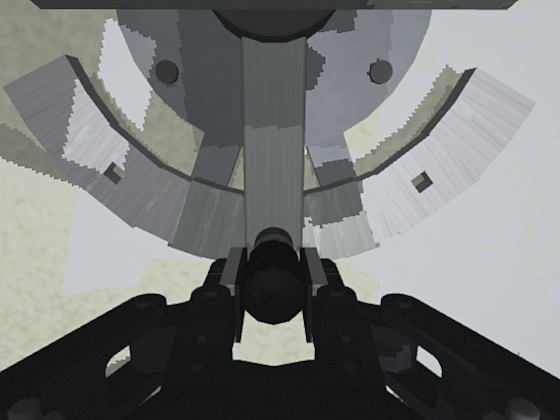

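View pics/s3.png

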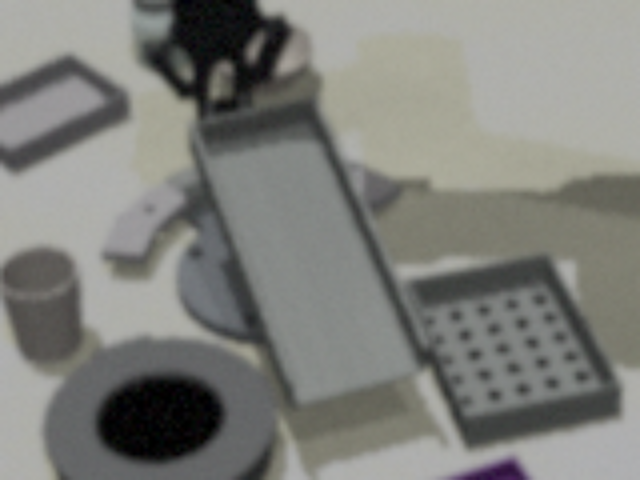

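```bash
cat >> h.py <<'E'
AX=np.array([.5704,-.0305])
def arc(dths, dz=0, s=None):
    s=s or env.observe(); R=np.array(s["tool_rot"]); p=np.array(s["position"])
    for t in dths:
        Q=Ro.from_euler("z",t).as_matrix(); d=np.append(p[:2]-AX,0); sh=R.T@(Q@d-d+[0,0,dz])/.3
        rv=np.degrees(Ro.from_matrix(R.T@Q@R).as_rotvec())/45
        print(round(t,3),sh.round(4),rv.round(4))
E
python3 - <<'E'
from h import *
p=env.observe()["position"]; print(p,np.degrees(np.arctan2(*(p[:2]-AX)[::-1])))
arc([-.06,-.15,-.25,-.35,-.45,-.55,-.63,-.67])
E
```

```text
[ 0.54863262 -0.15702156  0.09583142] -99.7618752369831
-0.06 [ 0.0007 -0.0257  0.    ] [-0.      0.0001  0.0764]
-0.15 [ 0.0046 -0.064   0.0001] [-0.      0.0002  0.191 ]
-0.25 [ 1.300e-02 -1.059e-01  1.000e-04] [-0.000e+00  3.000e-04  3.183e-01]
-0.35 [ 0.0255 -0.1468  0.0002] [-1.000e-04  4.000e-04  4.456e-01]
-0.45 [ 0.042  -0.1863  0.0002] [-1.00e-04  6.00e-04  5.73e-01]
-0.55 [ 6.240e-02 -2.239e-01  2.000e-04] [-1.000e-04  7.000e-04  7.003e-01]
-0.63 [ 0.0813 -0.2524  0.0003] [-1.000e-04  8.000e-04  8.021e-01]
-0.67 [ 0.0916 -0.266   0.0003] [-1.000e-04  9.000e-04  8.531e-01]
```

Emit:
{"fn": "step_arm", "kwargs": {"steps": [0.2,0,0,-0.004,0,0,0,0.2,0.0007,-0.0257,-0.004,0,0,0.0764,0.2,0.0046,-0.064,-0.004,0,0,0.191]}}

```text
time_s: 4.45
position: [0.5304, -0.1524, 0.0972]
tool_rot: [[0.32, 0.947, 0.0], [0.947, -0.32, -0.0], [-0.0, 0.0, -1.0]]
ft_force: [2.0, -0.7, -10.2]
grip_width: 0.0224
```

```bash
python3 - <<'E'
from h import *
arc([-.1,-.2,-.3,-.4,-.48,-.52])
E
```

```text
-0.1 [ 0.0018 -0.0427 -0.    ] [ 0.     -0.      0.1273]
-0.2 [ 0.0078 -0.0851 -0.    ] [ 0.000e+00 -1.000e-04  2.546e-01]
-0.3 [ 0.018  -0.1266 -0.    ] [ 0.00e+00 -1.00e-04  3.82e-01]
-0.4 [ 3.230e-02 -1.669e-01 -1.000e-04] [ 0.000e+00 -2.000e-04  5.093e-01]
-0.48 [ 4.66e-02 -1.98e-01 -1.00e-04] [ 0.000e+00 -2.000e-04  6.112e-01]
-0.52 [ 5.47e-02 -2.13e-01 -1.00e-04] [ 0.000e+00 -2.000e-04  6.621e-01]
```

Emit:
{"fn": "step_arm", "kwargs": {"steps": [0.2,0.0018,-0.0427,0,0,0,0.1273,0.2,0.0078,-0.085,0,0,0,0.2546,0.2,0.018,-0.1266,0,0,0,0.382,0.2,0.0323,-0.1669,0,0,0,0.5093,0.2,0.0466,-0.198,0,0,0,0.611,0.2,0.0547,-0.213,0,0,0,0.662,0.2,0.0547,-0.213,0,0,0,0.662]}}

```text
time_s: 5.15
position: [0.4744, -0.1156, 0.0975]
tool_rot: [[0.747, 0.665, -0.001], [0.665, -0.747, 0.001], [0.0, -0.001, -1.0]]
ft_force: [1.1, 2.4, -11.7]
grip_width: 0.0225
```

```bash
python3 - <<'E'
from h import *
s=env.observe(); p=s["position"]; print(p,s["ft_force"],"swing",np.arctan2(*(p[:2]-AX)[::-1])+np.radians(99.76),np.linalg.norm(p[:2]-AX))
im,d=imaging.get_image("wrist"); cv2.imwrite("pics/w4.png",im)
im,d=imaging.get_image("top"); cv2.imwrite("pics/t4.png",cv2.resize(im[110:270,220:400],None,fx=3.5,fy=3.5))
E
```

```text
[ 0.47442981 -0.11558059  0.09748848] [  1.13838898   2.43806593 -11.72289333] swing -0.675128341083632 0.12825359452803123
```

View pics/w4.png

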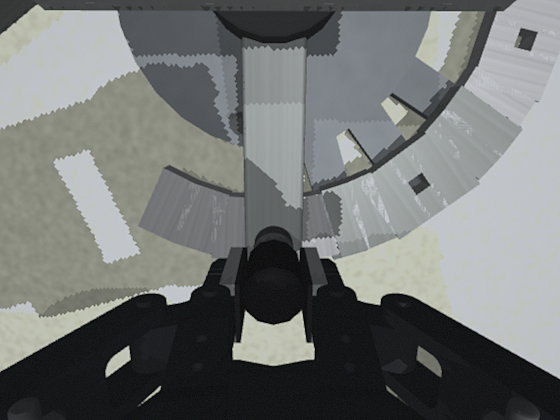

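View pics/t4.png

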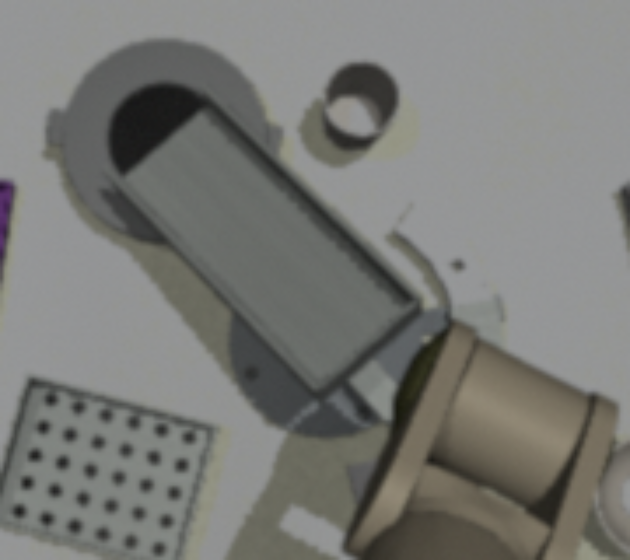

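Emit:
{"fn": "step_arm", "kwargs": {"steps": [0.2,0,0,0.005,0,0,0,0.2,0,0,0.01,0,0,0,0.2,0,0,0.01,0,0,0]}}

```text
time_s: 5.55
position: [0.475, -0.1163, 0.0942]
tool_rot: [[0.747, 0.665, -0.0], [0.665, -0.747, 0.001], [0.0, -0.001, -1.0]]
ft_force: [1.7, 3.5, -9.0]
grip_width: 0.0225
```

Emit:
{"fn": "step_arm", "kwargs": {"steps": [0.2,0,0,0.003,0,0,0,0.2,0,0,0.003,0,0,0]}}

```text
time_s: 5.75
position: [0.475, -0.1164, 0.0934]
tool_rot: [[0.747, 0.665, 0.0], [0.665, -0.747, 0.0], [0.0, -0.0, -1.0]]
ft_force: [2.5, 4.4, -9.7]
grip_width: 0.0225
```

Emit:
{"fn": "step_arm", "kwargs": {"steps": [0.2,0,0,0.003,0,0,0,0.2,0,0,0.003,0,0,0]}}

```text
time_s: 5.95
position: [0.4751, -0.1164, 0.0926]
tool_rot: [[0.747, 0.665, 0.0], [0.665, -0.747, 0.0], [0.0, 0.0, -1.0]]
ft_force: [2.1, 4.8, -8.7]
grip_width: 0.0226
```

Emit:
{"fn": "step_arm", "kwargs": {"steps": [0.2,0,0,0.002,0,0,0,0.2,0,0,0.002,0,0,0]}}

```text
time_s: 6.15
position: [0.4751, -0.1164, 0.0923]
tool_rot: [[0.747, 0.665, 0.001], [0.665, -0.747, -0.0], [0.001, 0.0, -1.0]]
ft_force: [0.9, 5.3, -5.9]
grip_width: 0.0226
```

Emit:
{"fn": "step_arm", "kwargs": {"steps": [0.2,0,0,0.002,0,0,0,0.2,0,0,0.002,0,0,0]}}

```text
time_s: 6.35
position: [0.4751, -0.1165, 0.0921]
tool_rot: [[0.747, 0.665, 0.001], [0.665, -0.747, -0.0], [0.001, 0.001, -1.0]]
ft_force: [0.6, 5.8, -1.1]
grip_width: 0.0228
```

Emit:
{"fn": "step_arm", "kwargs": {"steps": [0.305,0,0,0,0,0,0,0.305,0,0,0,0,0,0,0.305,0,0,0,0,0,0]}}

```text
time_s: 6.65
position: [0.4752, -0.1171, 0.0919]
tool_rot: [[0.747, 0.665, 0.001], [0.665, -0.747, -0.001], [0.0, 0.002, -1.0]]
ft_force: [0.5, 0.1, -1.1]
grip_width: 0.0263
```

```bash
python3 - <<'E'
from h import *
arc([-.01,-.02,-.03,-.04])
E
```

```text
-0.01 [-0.     -0.0043 -0.    ] [-0.     -0.      0.0127]
-0.02 [-0.     -0.0086 -0.    ] [-0.     -0.      0.0255]
-0.03 [ 0.0001 -0.0129 -0.    ] [-0.     -0.0001  0.0382]
-0.04 [ 0.0002 -0.0172 -0.    ] [-0.     -0.0001  0.0509]
```

Emit:
{"fn": "step_arm", "kwargs": {"steps": [0.305,0,-0.0043,0,0,0,0.0127,0.305,0,-0.0086,0,0,0,0.0255,0.305,0.0001,-0.0129,0,0,0,0.0382]}}

```text
time_s: 6.95
position: [0.4735, -0.1147, 0.0918]
tool_rot: [[0.767, 0.641, 0.003], [0.641, -0.767, -0.003], [0.001, 0.004, -1.0]]
ft_force: [4.2, -5.0, -1.9]
grip_width: 0.0259
```

Emit:
{"fn": "step_arm", "kwargs": {"steps": [0.305,0,-0.0022,0,0,0,0.0064,0.305,0,-0.0043,0,0,0,0.0127]}}

```text
time_s: 7.15
position: [0.4726, -0.1138, 0.0918]
tool_rot: [[0.773, 0.634, 0.003], [0.634, -0.773, -0.003], [0.001, 0.004, -1.0]]
ft_force: [3.6, -5.7, -1.2]
grip_width: 0.0261
```

Emit:
{"fn": "step_arm", "kwargs": {"steps": [0.305,0,-0.0022,0,0,0,0.0064,0.305,0,-0.0043,0,0,0,0.0127]}}

```text
time_s: 7.35
position: [0.4718, -0.1128, 0.0918]
tool_rot: [[0.78, 0.626, 0.003], [0.626, -0.78, -0.003], [0.001, 0.004, -1.0]]
ft_force: [4.2, -5.6, -1.9]
grip_width: 0.0259
```

Emit:
{"fn": "step_arm", "kwargs": {"steps": [0.305,0,-0.002,0,0,0,0.006]}}

```text
time_s: 7.45
position: [0.4714, -0.1123, 0.0918]
tool_rot: [[0.783, 0.622, 0.003], [0.622, -0.783, -0.003], [0.001, 0.004, -1.0]]
ft_force: [3.4, -4.9, -2.1]
grip_width: 0.026
```

Emit:
{"fn": "step_arm", "kwargs": {"steps": [0.305,0,-0.002,0,0,0,0.006]}}

```text
time_s: 7.55
position: [0.4707, -0.1115, 0.0916]
tool_rot: [[0.786, 0.619, 0.002], [0.619, -0.786, -0.002], [0.0, 0.003, -1.0]]
ft_force: [2.7, -2.6, -2.2]
grip_width: 0.026
```

Emit:
{"fn": "step_arm", "kwargs": {"steps": [0.305,0,-0.0015,0,0,0,0.0045]}}

```text
time_s: 7.65
position: [0.47, -0.1107, 0.0915]
tool_rot: [[0.788, 0.616, 0.001], [0.616, -0.788, -0.001], [0.0, 0.001, -1.0]]
ft_force: [1.4, -2.4, -1.8]
grip_width: 0.0264
```

Emit:
{"fn": "step_arm", "kwargs": {"steps": [0.305,0,-0.0015,0,0,0,0.0045]}}

```text
time_s: 7.75
position: [0.4692, -0.1098, 0.0914]
tool_rot: [[0.79, 0.613, -0.001], [0.613, -0.79, 0.0], [-0.0, -0.001, -1.0]]
ft_force: [-1.3, 0.1, 0.9]
grip_width: 0.0262
```

```bash
python3 - <<'E'
from h import *
im,d=imaging.get_image("wrist"); cv2.imwrite("pics/w5.png",im)
s=env.observe(); p=s["position"]; print(p,s["ft_force"],"swing",np.arctan2(*(p[:2]-AX)[::-1])+np.radians(99.76))
for y in range(250,330,10): print(y,[px2w("wrist",(x,y),depth=d[y,x])[2].round(4) for x in (260,267,274,281,288)])
E
```

```text
[ 0.46897564 -0.10958214  0.09134981] [-0.50760839 -0.32610288  0.0480106 ] swing -0.7382028233522968
250 [np.float64(0.0784), np.float64(0.0813), np.float64(0.0838), np.float64(0.0809), np.float64(0.0803)]
260 [np.float64(0.0911), np.float64(0.0918), np.float64(0.0938), np.float64(0.0917), np.float64(0.0909)]
270 [np.float64(0.0971), np.float64(0.0971), np.float64(0.0974), np.float64(0.0965), np.float64(0.0974)]
280 [np.float64(0.0985), np.float64(0.0976), np.float64(0.0983), np.float64(0.0977), np.float64(0.0986)]
290 [np.float64(0.0984), np.float64(0.0979), np.float64(0.0979), np.float64(0.0989), np.float64(0.0986)]
300 [np.float64(0.0984), np.float64(0.0979), np.float64(0.0987), np.float64(0.0986), np.float64(0.0972)]
310 [np.float64(0.0978), np.float64(0.0972), np.float64(0.0976), np.float64(0.0982), np.float64(0.0979)]
320 [np.float64(-0.0001), np.float64(-0.0016), np.float64(0.0964), np.float64(-0.0007), np.float64(-0.001)]
```

View pics/w5.png

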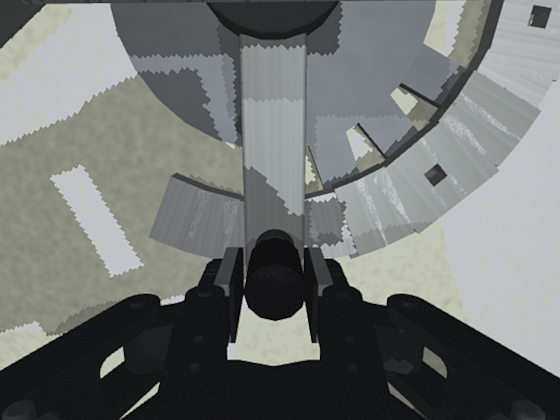

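Knob top reads about 98 mm, between riding (102) and home (95). It's partly dropped or still moving, so I'll give it slack and let it settle.

Emit:
{"fn": "step_arm", "kwargs": {"steps": [0.34,0,0,0,0,0,0,0.34,0,0,0,0,0,0,0.34,0,0,0,0,0,0]}}

```text
time_s: 8.1
position: [0.4693, -0.1098, 0.0914]
tool_rot: [[0.789, 0.614, -0.0], [0.614, -0.789, 0.0], [-0.0, -0.0, -1.0]]
ft_force: [0.8, -0.4, -0.5]
grip_width: 0.0289
```

```bash
cat >> h.py <<'E'
def ktop(d,rows=range(282,308,3),cols=range(262,288,3)):
    return np.median([px2w("wrist",(x,y),depth=d[y,x])[2] for y in rows for x in cols])
E
python3 - <<'E'
from h import *
im,d=imaging.get_image("wrist"); cv2.imwrite("pics/w6.png",im[150:400,100:460]); print(ktop(d),env.observe()["ft_force"],env.observe()["position"])
E
```

```text
0.09458215787854332 [0.06428124 0.35013449 0.55411508] [ 0.46933556 -0.10987082  0.09141702]
```

View pics/w6.png

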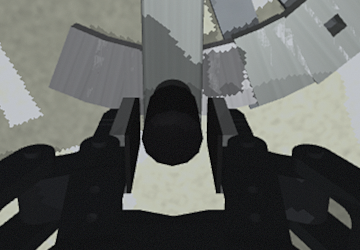

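Knob top now reads 94.6 mm, so the pin has dropped home. A gentle nudge will confirm the dead stop.

Emit:
{"fn": "step_arm", "kwargs": {"steps": [0.34,0,-0.004,0,0,0,0,0.34,0,-0.006,0,0,0,0]}}

```text
time_s: 8.35
position: [0.4682, -0.1084, 0.0914]
tool_rot: [[0.789, 0.614, -0.0], [0.614, -0.789, 0.0], [-0.0, -0.0, -1.0]]
ft_force: [-0.5, 0.4, -0.5]
grip_width: 0.0292
```

Emit:
{"fn": "step_arm", "kwargs": {"steps": [0.34,0,-0.002,0,0,0,0]}}

```text
time_s: 8.45
position: [0.4678, -0.108, 0.0914]
tool_rot: [[0.789, 0.614, -0.0], [0.614, -0.789, 0.0], [-0.0, -0.0, -1.0]]
ft_force: [-0.3, 0.2, 0.8]
grip_width: 0.0293
```

Emit:
{"fn": "step_arm", "kwargs": {"steps": [0.34,0,-0.002,0,0,0,0]}}

```text
time_s: 8.55
position: [0.4675, -0.1075, 0.0914]
tool_rot: [[0.789, 0.614, 0.0], [0.614, -0.789, 0.0], [0.0, -0.0, -1.0]]
ft_force: [0.5, -0.7, 0.7]
grip_width: 0.029
```

Emit:
{"fn": "step_arm", "kwargs": {"steps": [0.34,0,-0.0025,0,0,0,0]}}

```text
time_s: 8.65
position: [0.4672, -0.1071, 0.0915]
tool_rot: [[0.789, 0.614, 0.0], [0.614, -0.789, -0.0], [0.0, 0.001, -1.0]]
ft_force: [0.6, -2.5, -0.4]
grip_width: 0.029
```

Emit:
{"fn": "step_arm", "kwargs": {"steps": [0.34,0,-0.0025,0,0,0,0]}}

```text
time_s: 8.75
position: [0.4667, -0.1066, 0.0915]
tool_rot: [[0.789, 0.614, 0.0], [0.614, -0.789, -0.0], [0.0, 0.001, -1.0]]
ft_force: [0.7, -1.6, -1.6]
grip_width: 0.0294
```

Emit:
{"fn": "step_arm", "kwargs": {"steps": [0.34,0,-0.0025,0,0,0,0]}}

```text
time_s: 8.85
position: [0.4664, -0.1061, 0.0915]
tool_rot: [[0.789, 0.614, 0.001], [0.614, -0.789, -0.001], [-0.0, 0.001, -1.0]]
ft_force: [1.1, -4.9, -1.4]
grip_width: 0.0287
```

Emit:
{"fn": "step_arm", "kwargs": {"steps": [0.34,0,-0.002,0,0,0,0]}}

```text
time_s: 8.95
position: [0.4663, -0.106, 0.0915]
tool_rot: [[0.789, 0.614, 0.001], [0.614, -0.789, -0.001], [0.0, 0.002, -1.0]]
ft_force: [2.6, -5.8, -3.6]
grip_width: 0.0289
```

Stopped dead at only about 6 N, so the pin is seated. Backing off to centre, opening, and lifting away.

Emit:
{"fn": "step_arm", "kwargs": {"steps": [0.4,0,0.01,0,0,0,0,0.55,0,0.01,0,0,0,0,0.6,0,0.01,0,0,0,0]}}

```text
time_s: 9.25
position: [0.4675, -0.1075, 0.0914]
tool_rot: [[0.79, 0.614, -0.0], [0.614, -0.79, 0.0], [-0.0, -0.001, -1.0]]
ft_force: [-0.0, -0.2, -0.0]
grip_width: 0.051
```

Emit:
{"fn": "step_arm", "kwargs": {"steps": [0.65,0,0,-0.06,0,0,0,0.7,0,0,-0.18,0,0,0,0.7,0,0,-0.3,0,0,0,0.7,0,0,-0.38,0,0,0,0.7,0,0,-0.38,0,0,0]}}

```text
time_s: 9.75
position: [0.4686, -0.108, 0.2084]
tool_rot: [[0.789, 0.614, 0.005], [0.614, -0.789, -0.003], [0.003, 0.005, -1.0]]
ft_force: [0.9, 0.0, -0.6]
grip_width: 0.06
```

```bash
python3 - <<'E'
from h import *
s=env.observe(); print(s["position"],s["ft_force"],s["time_s"])
im,d=imaging.get_image("wrist"); cv2.imwrite("pics/w7.png",im)
r=imaging.regions_of("wrist","knob")[0]; ys,xs=np.nonzero(r["mask"]); P=np.array([px2w("wrist",(x,y),depth=d[y,x]) for x,y in zip(xs,ys) if d[y,x]>0])
top=P[P[:,2]>np.percentile(P[:,2],95)-.004]; print("now",r["score"],top.mean(0),np.percentile(P[:,2],[90,95]))
im,d=imaging.get_image("top"); cv2.imwrite("pics/t7.png",im)
E
```

```text
[ 0.46856599 -0.10795998  0.20838971] [ 0.92270987  0.03669507 -0.61896675] 9.75
now 0.89 [ 0.46630433 -0.10831533  0.09083676] [0.09183232 0.09206111]
```

View pics/w7.png

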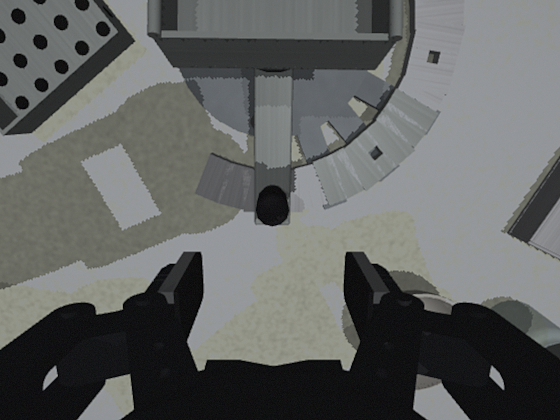

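View pics/t7.png

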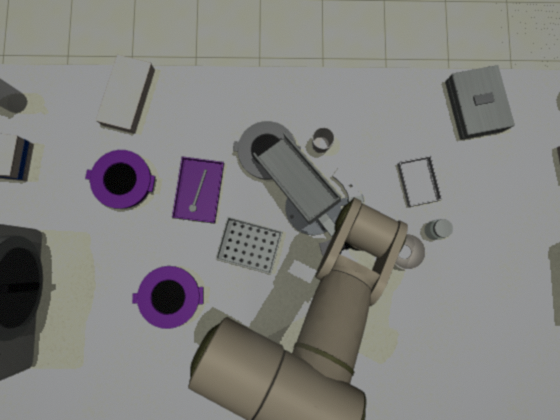

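Emit:
{"fn": "step_arm", "kwargs": {"steps": [0.7,0,0,0,0,0,0,0.7,0,0,0,0,0,0,0.7,0,0,0,0,0,0]}}

```text
time_s: 10.2
position: [0.4675, -0.1077, 0.2049]
tool_rot: [[0.789, 0.614, -0.001], [0.614, -0.789, 0.001], [-0.001, -0.001, -1.0]]
ft_force: [-0.6, -0.5, -0.3]
grip_width: 0.06
```

```bash
python3 - <<'E'
from h import *
im,d=imaging.get_image("wrist")
f=lambda rows,cols:np.median([px2w("wrist",(x,y),depth=d[y,x])[2] for y in rows for x in cols])
k=f(range(200,214,2),range(266,282,2)); b=f(range(100,150,5),range(265,284,3)); pl=f(range(165,190,5),range(215,240,5)); print("knob",k,"bar",b,"plate",pl,"diff",k-b)
s=env.observe(); print(s["ft_force"],s["time_s"])
E
```

```text
knob 0.09455483190608137 bar 0.049542493000599985 plate 0.02900850396842336 diff 0.04501233890548138
[ 0.17349237 -0.95668859  0.45903606] 10.25
```

Knob top sits 45.0 mm above the bar, which is exactly the home value (95 − 50). The chute is over the grey bin and the robot is clear.

```bash
python3 -c "
from rig import close_job
print(close_job())"
```

```text
the job is handed in; nothing more can be done
None
```

The chute now empties over the grey bin's opening with the pin fully home in that side's index hole. I handed the job in at about 10 s of the 53 s allowed.

I gripped the knob, drew the pin about 11 mm and swung the chute clockwise to just short of the bin-side hole. There I let the nose down onto the plate and pushed the loosely held knob in steps of about 0.5 mm, until the pin dropped by itself at about −0.74 rad. The sideways push stayed below about 7 N.

**Last checks:**
- **Pin home:** the knob top is 45.0 mm above the bar, which matches the pin fully home. A gentle nudge of about 6 N stopped dead.
- **Chute position:** the top picture shows the outlet over the grey bin's opening. The swing also matches the hole position I measured beforehand (−0.71 to −0.74 rad).
- **Other things on the counter:** they look unmoved in the top picture. The gripper is open, well above the knob and touching nothing.
- **Readings that disagreed:** two knob-height readings were off. One was taken while the pin was still dropping (98 mm) and one before the arm had settled after lifting away (92 mm). Each was put right by a later reading (94.6 mm, against 95 mm at home).

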